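# Fit the tube head to the sloping drive of a bench mixer and lock it

## Task

Fit the blue tube head onto the sloping drive of the mixer: put its square foot into the drive, and with light pressure turn it in small steps until it drops in and the disc lies flush on the drive's rim. Then slide the catch with the orange top fully in over the disc to lock it, let go, and leave the bottle, jar and beaker where they are.

Things in the scene. Friction and masses are not known exactly. Their poses are not given: they have to be found in the camera images.
- tube_head: Loose tube head, 0.12 to 0.2 kg, upright on its foot. Origin: centre of the foot's underside, z up the head. Steel foot 28 mm square (lowest 3 mm: 26.5), sides parallel to x and y, z 0 to 17 mm; blue disc, 92 mm diameter with six dark tube holes, z 17 to 25; white grip bar on it, 34 mm along x, 24 mm along y, z 25 to 61: grasp it across the 24 mm.
- head_flange (a point): Centre of the underside of the head's blue disc, 17 mm above the head's origin; axes as the head's.
- mixer: The fixed white mixer housing, 170 x 190 mm, 98 mm high at the back; origin at the centre of its underside, z up, x to its back. Its face slopes 25 degrees down towards its front (-x). The drive, a dark metal cylinder of 62 mm diameter with a bright rim, stands square on this face.
- drive_mouth (a point): Centre of the drive's flat rim. The frame does not turn with the drive: x up the slope, y level towards the catch, z out of the slope along the drive's axis, 25 degrees from vertical. Downwards from the rim the drive has a conical lead-in, 54 to 42.6 mm diameter (5 mm deep), a round counterbore of 42.6 mm (3 mm), then a 31 mm square recess, 10 mm deep.
- recess_floor (a point): Centre of the square recess's floor, 18 mm below the rim; axes as drive_mouth. The drive is held stiffly (it will not turn by hand), but its square stands turned by up to 0.45 rad either way about z from these axes, and the angle is not reported. A foot more than about 6 degrees out of line rests in the counterbore, disc 9 mm above the rim; in line, it drops until the disc lies on the rim.
- catch (a joint): Sliding catch on the drive's +y side; m: 0 to 0.004 at the start (open), 0.020 fully in. It slides along -y of drive_mouth, takes 2 to 3 N and stays where it is left. Its steel tongue, whose tip at 0 is 51 mm from the drive's axis, passes 2.5 mm above the disc when that lies on the rim, and hits the disc's edge when it does not.
- catch_back (a point): Centre of the catch's outer face (away from the drive), 8 mm below its orange top; axes as drive_mouth. Push here. The block is 22 mm wide (x), 18 mm thick (y) and stands 50 mm out of the sloping face; at 0 this point lies 88 mm from the drive's axis and 28 mm above the rim's plane.
- amber: Amber bottle with white cap, 64 mm diameter, 138 mm high, standing behind; origin under its centre. Bystander.
- jar: Glass jar with black cap, 45 mm diameter, 61 mm high; origin under its centre. Bystander.
- beaker: Translucent beaker, 96 mm wide, 132 mm high; origin under its centre. Bystander.
- rack: Black tube rack, 50 x 90 mm, with two capped tubes, about 100 mm high, fixed to the worktop; origin under its centre. Keep clear.
Mind the look-alikes: they are no part of the job. What is shaped like the tube_head but green is not meant.

How it is judged:
By the outcome, as a careful person would: the job done as asked, in the order asked, and still so for the second after the job is handed in, with the robot touching nothing.
It also fails if it takes over 58 s, if anything falls off the work surface, if the arm or the gripper's body presses on something with over 40 N, if the wrist force passes 120 N, or if a joint passes its speed limit or range.

## Robot

A 6-joint arm with a two-finger parallel gripper is mounted at the origin on a cart in front of the work surface, level with it; the furniture and walls round the work are solid. World frame = base frame: x ahead of the robot, y to its left, z up, the work surface at z = 0. Lengths are in m, angles in rad, forces in N, time in s.
With the tool pointing down it reaches from about 0.325 to 0.85 m from the base axis. Payload 15.5 kg.
Tool frame: the origin (TCP) lies between the finger pads; the fingertips stand 14 mm ahead of it and the grasp point (between the pads) lies 5 mm behind it (r.tcp_to_tips is the distance from the TCP to the fingertips, in m); z points along the fingers, y is the line along which they close (so a half turn about z gives the same grasp; the last joint's range is limited). The gripper opens to 91 mm and grips with 3 to 60 N. Pads are 32 mm wide; open, the fingers measure 118 mm over their backs; the gripper's body (76 mm by 178 mm) begins 60 mm behind the grasp point.
Start: joints at [-1.442, 0.494, 1.345, -0, 1.302, -0.096], TCP at [0.139, -0.609, 0.228] pointing down, gripper open.
Joint ranges: [-2.91, 2.91], [-0.82, 2.16], [0.22, 2.67], [-1.22, 4.37], [0.12, 2.79], [-3.08, 3.08]. Speed limits (rad/s): [1.89, 1.89, 2.57, 3.01, 3.01, 3.01].

## Interface

Orientations are given as a unit quaternion [w, x, y, z].
In Python, from plant import r, cams, close_job gives the robot as it stands. The module is installed in compiled form; this text tells all that it offers.
- The arm moves only by the tool drive_tool, never from a script. Its arguments are lists of equal length, an entry for each row: "linear": the shift along the tool's x, y, z in units of 100 mm (1.0 is 100 mm), a list of three; "delta_rot": the turn, a rotation vector about the tool's x, y, z in units of 45 degrees (1.0 is 45 degrees), a list of three. A call has 1 to 8 rows; each row is the pose to reach, as a shift and turn from the pose commanded when the call began, along the tool's axes at that moment; what a row does not reach only later rows make up. A row lasts 1/12 s, in which the tool goes at most 41.7 mm and 7.16 degrees, less where a joint would pass 70% of its speed; a pose out of reach is approached as far as the arm can. A call with a number of a shift or a turn outside -1 to 1 is refused whole. A call with a gripper value outside its range is refused whole. "grip" is the opening, from 0 (shut) to 1 (fully open), set as the call begins (left out, the last holds). The fingers move at their own pace and stop on an object; the grip force is fixed at half the most. Time passes only in rows, so rows that repeat a pose let the fingers close. It gives the time, the measured TCP pose, the force, the opening and the grip force at its end, in the units of the state.
- r.get_state(): the state, without advancing time (a new reading comes with each control period).
- cams.capture(name): name is "scene" or "top"; returns a dict with "img" (384x512x3 uint8, red, green, blue), "depth" (384x512 float32, m along the optical axis (not along the pixel's ray), 0 where there is no reading), "mtx" (3x3 intrinsics, pixels), "position" and "rotation" of the camera in the world. Camera axes: x right, y down, z forward; pixel columns grow to the right and rows downward; lengths in m; the calibration is good to about 2 mm. A picture is of the moment at which its call begins.
- close_job(): hands the job in; it is judged then, once.
The state is a dict: "clock": time; "q": joint angles; "dq": joint speeds; "joint_efforts": joint torques, N m; "position": TCP position; "tcp_rot": TCP orientation; "force": force on the tool from outside, world axes, zero at the start; "ft_torque": the same for the moment, N m; "width": finger opening in m; "grip_force": force on a finger pad.
Only numpy, scipy, OpenCV 4.12 (cv2) and the standard library are available. Lean on these libraries where they do the work, as an engineer would, in place of code of your own. Each camera call takes 0.05 s, during which the arm holds its last target. There are 200 camera calls.

## Working session

There is one attempt and no reset: what is moved stays moved. The work goes in short steps, Python scripts to look and compute and a tool call to move; the robot and the scene stay as the last step left them, time stands still between calls to the robot, and variables do not carry over. Pictures are saved under pics/ and viewed, at most 10 in all, crops included, and the job is handed in when it is done.

Besides the shell and the picture viewer there is one more tool, called in YAML: its name, and indented under it one key for each argument. drive_tool: Moves the arm, as the interface text tells. Its arguments: {"type":"object","properties":{"linear":{"type":"array","items":{"type":"array","items":{"type":"number","minimum":-1,"maximum":1}}},"delta_rot":{"type":"array","items":{"type":"array","items":{"type":"number","minimum":-1,"maximum":1}}},"grip":{"type":"number"}},"required":["linear","delta_rot"]}

```bash
mkdir -p pics
cat > h.py <<'E'
import numpy as np, cv2
from plant import r, cams, close_job
from scipy.spatial.transform import Rotation as R
def cap(n):
    c=cams.capture(n); rot=np.array(c['rotation'],float)
    c['R']=rot if rot.shape==(3,3) else R.from_quat(rot[[1,2,3,0]]).as_matrix(); return c
def cloud(c):
    d=c['depth']; v,u=np.mgrid[:384,:512]; K=c['mtx']
    p=np.stack([(u-K[0,2])/K[0,0]*d,(v-K[1,2])/K[1,1]*d,d],-1)
    p=p@c['R'].T+np.array(c['position']); p[d<=0]=np.nan; return p
def proj(c,p):
    q=(np.atleast_2d(p)-np.array(c['position']))@c['R']; K=c['mtx']
    return q[:,:2]/q[:,2:]*[K[0,0],K[1,1]]+[K[0,2],K[1,2]]
def save(c,f,box=None,s=1):
    im=c['img'][:,:,::-1]
    if box: im=im[box[1]:box[3],box[0]:box[2]]
    cv2.imwrite(f,cv2.resize(im,None,fx=s,fy=s,interpolation=cv2.INTER_CUBIC))
def T():
    s=r.get_state(); q=np.array(s['tcp_rot']); return np.array(s['position']),R.from_quat(q[[1,2,3,0]])
E
python3 - <<'E'
from h import *
a=cap('scene');b=cap('top')
for c in(a,b): print(c['position'],c['R'].round(3).tolist(),c['mtx'].tolist())
im=np.vstack([a['img'],b['img']])[:,:,::-1]
cv2.imwrite('pics/a.png',a['img'][:,:,::-1]);cv2.imwrite('pics/b.png',b['img'][:,:,::-1])
np.savez('f0',a=a['depth'],b=b['depth'])
s=r.get_state();print(s, r.tcp_to_tips)
E
```

```text
[-0.07683117  0.77852252  0.87648911] [[-0.751, -0.419, 0.51], [-0.66, 0.466, -0.59], [0.01, -0.779, -0.627]] [[385.8888182573197, 0.0, 257.3533108230418], [0.0, 385.8888182573197, 193.57359774297777], [0.0, 0.0, 1.0]]
[0.50609072 0.04760006 1.29263954] [[0.027, -0.999, 0.03], [-1.0, -0.027, 0.012], [-0.011, -0.03, -0.999]] [[395.4726503780777, 0.0, 253.2955655738266], [0.0, 395.4726503780777, 195.44755956210886], [0.0, 0.0, 1.0]]
{'clock': 0.1, 'q': array([-1.44244999e+00,  4.94108535e-01,  1.34608306e+00, -1.62305852e-05,
        1.30252444e+00, -9.55201749e-02]), 'dq': array([ 4.99445506e-04, -2.91955750e-03, -1.81868111e-03,  6.61712060e-04,
        8.37211429e-04,  7.82340247e-05]), 'joint_efforts': array([ 4.72136977e-03, -8.80241561e+01, -3.82542801e+01,  7.12322909e-02,
        4.83736326e-02, -5.54338885e-05]), 'position': array([ 0.13869222, -0.60906452,  0.22740097]), 'tcp_rot': array([-5.61485718e-04,  9.93741614e-01,  1.11701789e-01, -1.70413938e-05]), 'force': array([-0.20403281, -0.02095969, -0.04977351]), 'ft_torque': array([-0.02101269, -0.0384322 ,  0.00762923]), 'grip_force': 0.0, 'width': 0.09093184853073427} 0.014
```

View pics/a.png

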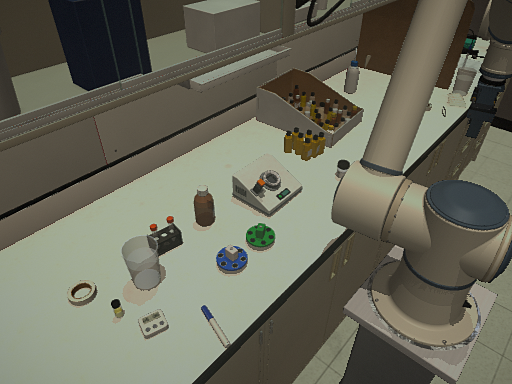

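View pics/b.png

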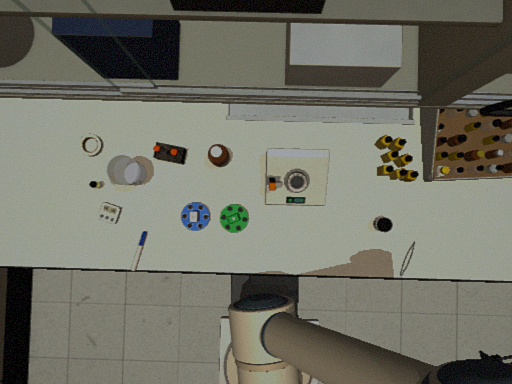

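Candidates for the tube head: the blue one at top (196,216) / scene (232,258), and the green one at top (234,218) / scene (260,236), which is the look-alike. I choose blue and check it in a close crop, together with the mixer.

Run:
```python
from h import *
a=cap('scene');b=cap('top')
def cr(c,x,y,w=72,h=54,s=5.5):
    return cv2.resize(c['img'][y-h//2:y+h//2,x-w//2:x+w//2,::-1],(400,300),interpolation=cv2.INTER_CUBIC)
cv2.imwrite('pics/c.png',np.vstack([np.hstack([cr(a,232,256),cr(b,200,214)]),np.hstack([cr(a,268,185,84,63),cr(b,297,178,84,63)])]))
for n,c in(('s',a),('t',b)):
    P=cloud(c); hsv=cv2.cvtColor(c['img'],cv2.COLOR_RGB2HSV)
    v,u=np.mgrid[:384,:512]
    ctr=(232,258) if n=='s' else (196,216)
    near=(abs(u-ctr[0])<22)&(abs(v-ctr[1])<22)
    h=hsv[...,0]
    blue=near&(h>100)&(h<130)&(hsv[...,1]>120)&(P[...,2]<.04)
    p=P[blue]; z=np.nanmedian(p[:,2]); 
    pts=p[:,:2].astype(np.float32); cc,rr=cv2.minEnclosingCircle(pts[~np.isnan(pts[:,0])])
    print(n,'blue',blue.sum(),z,cc,rr)
    g=near&(P[...,2]>.048)&(P[...,2]<.075); q=P[g]
    print(' grip',g.sum(),np.nanmean(q,0),np.nanmin(q,0),np.nanmax(q,0))
    org=(h>3)&(h<18)&(hsv[...,1]>150)&(abs(u-268)<40)&(abs(v-185)<35)
    if n=='t': org=(h<18)&(hsv[...,1]>150)&(abs(u-272)<12)&(abs(v-184)<14)
    print(' orange',org.sum(),np.nanmean(P[org],0), u[org].mean(),v[org].mean())
    # table height near
    print(' table',P[300,180] if n=='s' else P[240,215])
    # mixer: white sloped points
    if n=='t':
        for (x,y) in [(266,150),(327,150),(327,203),(268,203),(297,181),(315,160),(315,195),(280,160),(297,195)]: print((x,y),P[y,x].round(4))
```

```text
s blue 298 0.024562797011355053 (0.47742363810539246, 0.2502683699131012) 0.046147190034389496
 grip 103 [0.47383118 0.25245758 0.05849186] [0.45965181 0.23786578 0.04803759] [0.49362576 0.2617152  0.0643394 ]
 orange 34 [0.57330628 0.01031675 0.1165974 ] 260.6764705882353 181.91176470588235
 table [0.48750232 0.43765678 0.0026337 ]
t blue 325 0.025736868793189593 (0.473482608795166, 0.24811245501041412) 0.044801976531744
 grip 84 [0.47368244 0.24690021 0.06104974] [0.45812769 0.23586901 0.05469368] [0.48974272 0.25816555 0.06698344]
 orange 51 [0.57233947 0.00742887 0.1168158 ] 271.7450980392157 185.50980392156862
 table [0.39645328 0.18347431 0.00395926]
(266, 150) [0.6948 0.0253 0.0018]
(327, 150) [ 0.6862 -0.1585  0.0925]
(327, 203) [ 0.5265 -0.1777  0.0022]
(268, 203) [0.5211 0.015  0.0296]
(297, 181) [ 0.5909 -0.0717  0.0719]
(315, 160) [ 0.6549 -0.1229  0.0918]
(315, 195) [ 0.55   -0.132   0.0449]
(280, 160) [ 0.6518 -0.0164  0.0944]
(297, 195) [ 0.5488 -0.0761  0.0374]
```

View pics/c.png

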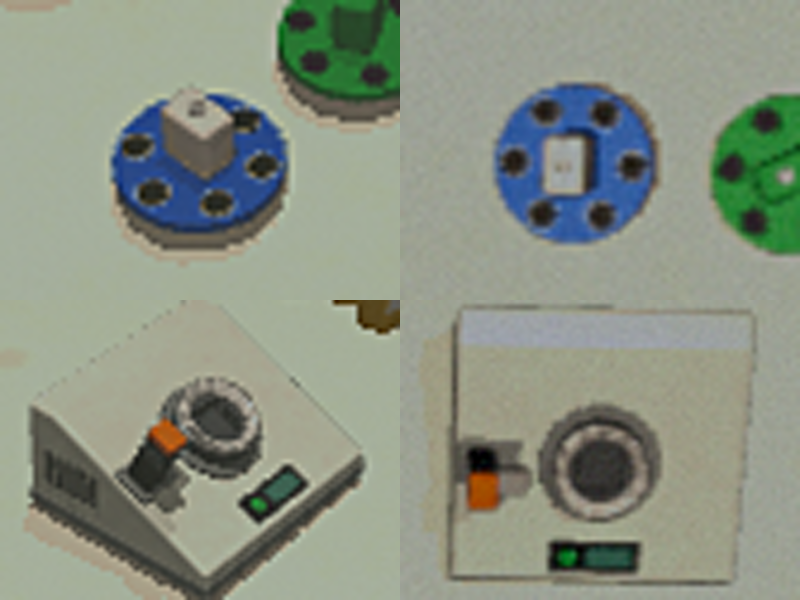

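Run:
```python
from h import *
from scipy.optimize import least_squares
A=[];Cc=[]
caps={n:[cap(n) for _ in range(3)] for n in('scene','top')}
dat={}
for n,cs in caps.items():
    c=cs[0]; c['depth']=np.median([k['depth'] for k in cs],0); c['img']=np.mean([k['img'] for k in cs],0).astype(np.uint8)
    P=cloud(c); dat[n]=(c,P)
    # face points
    m=(P[...,0]>.53)&(P[...,0]<.655)&(P[...,1]<0.01)&(P[...,1]>-.15)&(P[...,2]>.025)
    q=P[m]; cols=c['img'][m]
    x=q
    for it in range(8):
        mu=x.mean(0); nv=np.linalg.svd(x-mu)[2][2]; nv*=np.sign(nv[2])
        x=q[abs((q-mu)@nv)<.004]
    tilt=np.degrees(np.arccos(nv[2])); yaw=np.degrees(np.arctan2(-nv[1],-nv[0]))
    print(n,'plane',len(x),mu,nv,'tilt',tilt,'yaw',yaw)
    hgt=(q-mu)@nv
    print(np.histogram(hgt,bins=np.arange(-.02,.06,.003)))
    g=cv2.cvtColor(c['img'],cv2.COLOR_RGB2HSV)
    # rim pts
    near=np.linalg.norm(q[:,:2]-[.592,-.075],axis=1)<.05
    rp=q[near&(hgt>.008)&(hgt<.03)]
    print(' rim',len(rp),rp.mean(0),'hmed',np.median(hgt[near&(hgt>.008)&(hgt<.03)]), np.percentile(hgt[near&(hgt>.008)],[10,25,50,75,90]))
# housing edges in top: silhouettes of mask z>.01 
c,P=dat['top']
b=(P[...,2]>.012)&(P[...,0]>.47)&(P[...,0]<.72)&(P[...,1]>-.2)&(P[...,1]<.06)
for nm,sel in (('z>.012',b),):
    ys=P[b];print(ys[:,0].min(),ys[:,0].max(),ys[:,1].min(),ys[:,1].max())
    rect=cv2.minAreaRect(ys[:,:2].astype(np.float32));print(rect)
# back top edge strip z>.09 flat
t=(P[...,2]>.09)&b; print('flat',cv2.minAreaRect(P[t][:,:2].astype(np.float32)))
# head yaw
v,u=np.mgrid[:384,:512]
for n in dat:
    c,P=dat[n]
    k=(np.linalg.norm(P[...,:2]-[.474,.2485],axis=-1)<.03)&(P[...,2]>.052)&(P[...,2]<.07)
    p=P[k]; print(n,'grip',cv2.minAreaRect(p[:,:2].astype(np.float32)),p.mean(0))
    dk=(np.linalg.norm(P[...,:2]-[.475,.249],axis=-1)<.045)&(c['img'].max(-1)<60)&(P[...,2]<.035)
    q=P[dk][:,:2]-[.4745,.2490]
    q=q[np.linalg.norm(q,axis=1)>.022]; ang=np.arctan2(q[:,1],q[:,0]); print(' holes phase mod60',np.degrees(np.angle(np.exp(6j*ang).mean()))/6,len(q))
```

```text
scene plane 1006 [ 0.58847791 -0.06862141  0.06076611] [-0.42163792 -0.00586037  0.90674535] tilt 24.940612669005976 yaw 0.796305488332313
(array([  0,   0,   0,   0,   1, 108, 632, 270,  51,  14,  24,  35,  26,
        58,  27,   2,   1,   1,   0,   3,   6,   0,   1,   1,   1,  13]), array([-0.02 , -0.017, -0.014, -0.011, -0.008, -0.005, -0.002,  0.001,
        0.004,  0.007,  0.01 ,  0.013,  0.016,  0.019,  0.022,  0.025,
        0.028,  0.031,  0.034,  0.037,  0.04 ,  0.043,  0.046,  0.049,
        0.052,  0.055,  0.058]))
 rim 179 [ 0.59049232 -0.06930704  0.08108587] hmed 0.018816669025257294 [0.0112599  0.01388455 0.01881667 0.02127534 0.02239926]
top plane 1716 [ 0.59498278 -0.07357949  0.06574147] [-0.41966251 -0.00594618  0.90766074] tilt 24.815941333268515 yaw 0.8117677489681666
(array([   0,    0,    0,    0,    2,  227, 1003,  497,   81,   14,   30,
         43,   50,   84,   33,    1,    3,    1,    3,   18,   14,    1,
          4,    0,    3,   18]), array([-0.02 , -0.017, -0.014, -0.011, -0.008, -0.005, -0.002,  0.001,
        0.004,  0.007,  0.01 ,  0.013,  0.016,  0
[... 242 characters left out ...]
4 0.02233823]
0.5177862197983608 0.7199565679551763 -0.1987058995207573 0.05910154577537356
((0.619163990020752, -0.07010482251644135), (0.20214129984378815, 0.25774407386779785), 0.1926557570695877)
flat ((0.642773449420929, -0.07135328650474548), (0.15805138647556305, 0.2574992775917053), 1.2681549787521362)
scene grip ((0.47708696126937866, 0.2500341534614563), (0.03371351957321167, 0.02347458526492119), 2.3204243183135986) [0.47501178 0.25206262 0.05952179]
 holes phase mod60 29.010517496106957 68
top grip ((0.4739421010017395, 0.24688458442687988), (0.031272146850824356, 0.02199593372642994), 1.9273048639297485) [0.47379627 0.24685518 0.06099308]
 holes phase mod60 29.839853458686804 68
```

Run:
```python
from h import *
from scipy.optimize import minimize
M=R.from_euler('ZY',[0.8,-25],degrees=True).as_matrix()  # x up slope, z out
print(M.round(4).tolist())
res=[]
for n in('scene','top'):
    cs=[cap(n) for _ in range(5)]; c=cs[0]; c['depth']=np.median([k['depth'] for k in cs],0)
    img=np.mean([k['img'] for k in cs],0)
    P=cloud(c); L=(P-[.59,-.07,.06])@M
    near=np.linalg.norm(L[...,:2]-[0.01,0],axis=-1)<.06
    face=np.nanmedian(L[...,2][(np.abs(L[...,2])<.02)&(np.linalg.norm(L[...,:2],axis=-1)<.08)&(np.linalg.norm(L[...,:2],axis=-1)>.05)])
    rim=near&(L[...,2]>face+.016)&(L[...,2]<face+.028)
    p=L[rim]
    f=lambda k:np.sum(np.maximum(0,np.abs(np.linalg.norm(p[:,:2]-k,axis=1)-.029)-.001).clip(0,.006)**1.5)
    o=min((minimize(f,p[:,:2].mean(0)+d,method='Nelder-Mead',options=dict(xatol=1e-5,fatol=1e-12)) for d in [(0,0),(.005,0),(-.005,0),(0,.005)]),key=lambda o:o.fun)
    rr=np.linalg.norm(p[:,:2]-o.x,axis=1); sel=(rr>.026)&(rr<.032)
    zc=np.percentile(p[sel,2],60)
    W=M@np.array([*o.x,zc])+[.59,-.07,.06]
    hsv=cv2.cvtColor(img.astype(np.uint8),cv2.COLOR_RGB2HSV)
    v,u=np.mgrid[:384,:512]
    w=(hsv[...,0]<18)&(hsv[...,1]>150)&(np.linalg.norm(P[...,:2]-[.575,.008],axis=-1)<.03)&(P[...,2]>.095)
    og=L[w]; 
    print(n,'face',face,'rim z',zc,zc-face,np.percentile(p[sel,2],[20,50,80])-face,len(p),sel.sum(),'W',W,'orange rel',(og-[*o.x,zc]).mean(0),np.ptp(og,axis=0),w.sum())
    print(' proj of W',proj(c,W))
    # intensity approach: bright annulus
```

```text
[[0.9062, -0.014, -0.4226], [0.0127, 0.9999, -0.0059], [0.4226, -0.0, 0.9063]]
scene face 0.0012391450727795245 rim z 0.023042096791298705 0.02180295171851918 [0.0191859  0.0212992  0.02231447] 112 72 W [ 0.5887619  -0.06747471  0.0848633 ] orange rel [0.00020528 0.07825311 0.0347489 ] [0.0214025  0.01776262 0.00818449] 35
 proj of W [[271.88995566 177.35009256]]
top face 0.002863054693133123 rim z 0.024977204747963243 0.02211415005483012 [0.02013677 0.02141607 0.02262965] 166 97 W [ 0.58609634 -0.07047967  0.08573604] orange rel [0.00154087 0.07787195 0.03402605] [0.02024805 0.01807977 0.01384407] 51
 proj of W [[297.0214259  182.24455369]]
```

Run:
```python
from h import *
M=R.from_euler('ZY',[0.8,-25],degrees=True).as_matrix()
ims=[]
for n,W in(('scene',[ 0.5888,-0.0675,0.0849]),('top',[.5861,-.0705,.0857])):
    cs=[cap(n) for _ in range(12)]; c=cs[0]; d=np.stack([k['depth'] for k in cs]); d[d<=0]=np.nan
    c['depth']=np.nanmean(d,0); im=np.mean([k['img'] for k in cs],0)
    L=(cloud(c)-W)@M
    r_=np.linalg.norm(L[...,:2],axis=-1)
    s=(r_<.04)&(L[...,2]<-.004)&(L[...,2]>-.024)&(r_<.024); p=L[s]
    print(n,len(p),np.histogram(p[:,2],bins=np.arange(-.024,0,.002)))
    # fit: square deep(-18) else -8
    best=[]
    for th in np.arange(-27,28,1.5):
        t=np.radians(th); Rm=np.array([[np.cos(t),np.sin(t)],[-np.sin(t),np.cos(t)]])
        for dx in np.arange(-.003,.0031,.001):
            for dy in np.arange(-.003,.0031,.001):
                xy=(p[:,:2]-[dx,dy])@Rm.T
                ins=np.abs(xy).max(1)<.0155
                pr=np.where(ins,-.018,-.008)
                best.append((np.abs(p[:,2]-pr).clip(0,.006).mean(),th,dx,dy))
    best.sort(); print(best[:6]); 
    bt={}
    for e in best: bt.setdefault(e[1],e[0])
    print({k:round(v*1e3,2) for k,v in sorted(bt.items())})
    u,v=proj(c,W)[0].astype(int)
    g=im[v-16:v+17,u-16:u+17,::-1]; g=np.clip(g*(2.2 if 1 else 1),0,255)
    ims.append(cv2.resize(g.astype(np.uint8),(400,400),interpolation=cv2.INTER_CUBIC))
cv2.imwrite('pics/d.png',np.hstack(ims))
```

```text
scene 92 (array([ 0,  0, 17, 22,  7,  3,  4, 17, 16,  6,  0]), array([-0.024, -0.022, -0.02 , -0.018, -0.016, -0.014, -0.012, -0.01 ,
       -0.008, -0.006, -0.004, -0.002]))
[(np.float64(0.00145282238947727), np.float64(-3.0), np.float64(0.001), np.float64(-0.002)), (np.float64(0.0014543620184403363), np.float64(0.0), np.float64(0.001), np.float64(-0.002)), (np.float64(0.0014587205553995039), np.float64(1.5), np.float64(0.001), np.float64(-0.002)), (np.float64(0.001462134815597456), np.float64(0.0), np.float64(0.0), np.float64(-0.002)), (np.float64(0.0015002230264846636), np.float64(0.0), np.float64(0.002), np.float64(-0.002)), (np.float64(0.001502121763816552), np.float64(-1.5), np.float64(0.001), np.float64(-0.002))]
{np.float64(-27.0): np.float64(2.11), np.float64(-25.5): np.float64(2.1), np.float64(-24.0): np.float64(1.92), np.float64(-22.5): np.float64(1.97), np.float64(-21.0): np.float64(2.01), np.float64(-19.5): np.float64(1.95), np.float64(-18.0): np.float64(2.01), np.float64(-16.5): np.float64(1.96), np.float64(-15.0): np.float64(1.85), np.float64(-13.5): np.float64(1.79), 
[... 2329 characters left out ...]
-1.5): np.float64(1.34), np.float64(0.0): np.float64(1.38), np.float64(1.5): np.float64(1.39), np.float64(3.0): np.float64(1.4), np.float64(4.5): np.float64(1.45), np.float64(6.0): np.float64(1.46), np.float64(7.5): np.float64(1.57), np.float64(9.0): np.float64(1.62), np.float64(10.5): np.float64(1.58), np.float64(12.0): np.float64(1.69), np.float64(13.5): np.float64(1.76), np.float64(15.0): np.float64(1.82), np.float64(16.5): np.float64(1.87), np.float64(18.0): np.float64(1.91), np.float64(19.5): np.float64(1.91), np.float64(21.0): np.float64(1.93), np.float64(22.5): np.float64(1.94), np.float64(24.0): np.float64(1.98), np.float64(25.5): np.float64(1.91), np.float64(27.0): np.float64(2.01)}
```

View pics/d.png

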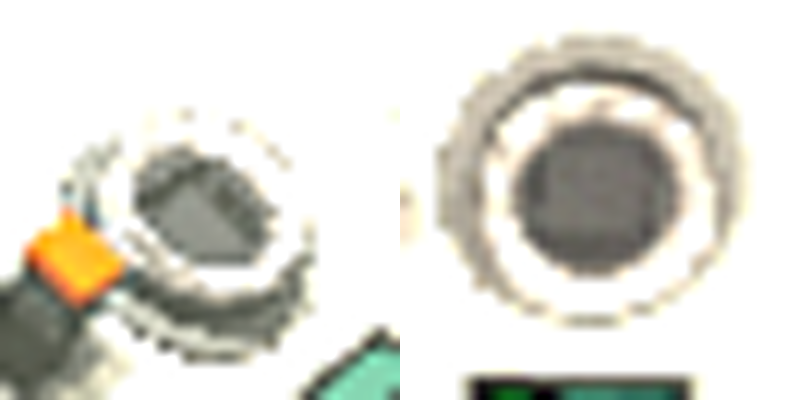

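drive_tool:
  linear:
    - [0.33, -0.26, 0]
    - [0.66, -0.52, 0]
    - [1, -0.8, 0]
    - [1, -0.8, 0]
  delta_rot:
    - [0, 0, 0.13]
    - [0, 0, 0.26]
    - [0, 0, 0.26]
    - [0, 0, 0.26]
  grip: 1

```text
clock: 2.53
position: [0.2214, -0.504, 0.2279]
tcp_rot: [-0.001, 1.0, 0.011, 0.0]
force: [0.9, -0.6, 0.0]
width: 0.0916
grip_force: 0.0
```

drive_tool:
  linear:
    - [0.3, -0.33, 0]
    - [0.6, -0.66, 0]
    - [0.9, -1, 0]
  delta_rot:
    - [0, 0, 0]
    - [0, 0, 0]
    - [0, 0, 0]

```text
clock: 2.78
position: [0.301, -0.4136, 0.228]
tcp_rot: [0.0, 1.0, 0.009, 0.0]
force: [0.5, -0.3, 0.0]
width: 0.0913
grip_force: 0.0
```

drive_tool:
  linear:
    - [0.3, -0.33, 0]
    - [0.6, -0.66, 0]
    - [0.8, -1, 0]
  delta_rot:
    - [0, 0, 0]
    - [0, 0, 0]
    - [0, 0, 0]

```text
clock: 3.03
position: [0.3782, -0.3152, 0.2282]
tcp_rot: [0.0, 1.0, 0.01, 0.001]
force: [1.2, -0.4, -0.0]
width: 0.0915
grip_force: 0.0
```

drive_tool:
  linear:
    - [0.2, -0.33, 0]
    - [0.4, -0.66, 0]
    - [0.6, -1, 0]
  delta_rot:
    - [0, 0, 0]
    - [0, 0, 0]
    - [0, 0, 0]

```text
clock: 3.28
position: [0.4353, -0.2134, 0.2281]
tcp_rot: [0.0, 1.0, 0.01, 0.0]
force: [0.7, -0.6, 0.7]
width: 0.0912
grip_force: 0.0
```

drive_tool:
  linear:
    - [0.1, -0.33, 0]
    - [0.2, -0.66, 0]
    - [0.2, -1, 0]
  delta_rot:
    - [0, 0, 0]
    - [0, 0, 0]
    - [0, 0, 0]

```text
clock: 3.53
position: [0.4541, -0.1132, 0.2281]
tcp_rot: [0.0, 1.0, 0.01, 0.001]
force: [0.3, 0.4, -0.1]
width: 0.0912
grip_force: 0.0
```

drive_tool:
  linear:
    - [0, -0.33, 0]
    - [0, -0.66, 0]
    - [0, -1, 0]
  delta_rot:
    - [0, 0, 0]
    - [0, 0, 0]
    - [0, 0, 0]

```text
clock: 3.78
position: [0.4505, -0.0133, 0.2281]
tcp_rot: [0.0, 1.0, 0.01, 0.0]
force: [1.1, -0.1, -0.1]
width: 0.0908
grip_force: 0.0
```

drive_tool:
  linear:
    - [0, -0.33, 0]
    - [0, -0.66, 0]
    - [0, -1, 0]
  delta_rot:
    - [0, 0, 0]
    - [0, 0, 0]
    - [0, 0, 0]

```text
clock: 4.03
position: [0.4485, 0.0868, 0.2281]
tcp_rot: [0.0, 1.0, 0.01, 0.0]
force: [1.5, -0.6, 0.8]
width: 0.0908
grip_force: 0.0
```

drive_tool:
  linear:
    - [0, -0.33, 0]
    - [0, -0.66, 0.2]
    - [0, -1, 0.5]
    - [0, -1, 0.5]
    - [0, -1, 0.5]
  delta_rot:
    - [0, 0, 0]
    - [0, 0, 0]
    - [0, 0, 0]
    - [0, 0, 0]
    - [0, 0, 0]

```text
clock: 4.45
position: [0.4457, 0.1864, 0.1767]
tcp_rot: [0.0, 1.0, 0.011, -0.001]
force: [-0.6, -1.0, -0.0]
width: 0.091
grip_force: 0.0
```

drive_tool:
  linear:
    - [0.15, -0.3, 0.2]
    - [0.31, -0.61, 0.5]
    - [0.31, -0.61, 0.8]
    - [0.31, -0.61, 0.8]
    - [0.31, -0.61, 0.8]
  delta_rot:
    - [0, 0, 0]
    - [0, 0, 0]
    - [0, 0, 0]
    - [0, 0, 0]
    - [0, 0, 0]

```text
clock: 4.87
position: [0.4761, 0.2457, 0.0978]
tcp_rot: [0.001, 1.0, 0.01, -0.001]
force: [0.1, 1.1, 0.8]
width: 0.0911
grip_force: 0.0
```

Run:
```python
from h import *
a=cap('scene');b=cap('top'); print(T()[0])
cv2.imwrite('pics/e.png',np.hstack([cv2.resize(a['img'][210:300,170:290,::-1],(400,300),interpolation=2),cv2.resize(b['img'][170:260,140:260,::-1],(400,300),interpolation=2)]))
```

```text
[0.47719143 0.24597432 0.09967847]
```

View pics/e.png

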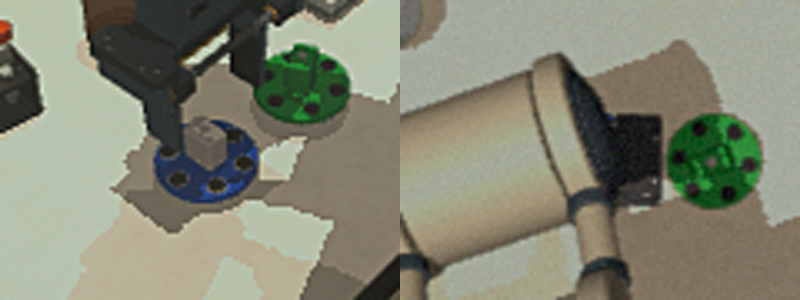

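The gripper is straddling the white bar of the blue head (left panel ~ (207,140)), with the green head clear to its right. I go down and grip.

drive_tool:
  linear:
    - [-0.01, -0.02, 0.3]
    - [-0.01, -0.02, 0.56]
    - [-0.01, -0.02, 0.56]
    - [-0.01, -0.02, 0.56]
  delta_rot:
    - [0, 0, 0]
    - [0, 0, 0]
    - [0, 0, 0]
    - [0, 0, 0]

```text
clock: 5.3
position: [0.4756, 0.2482, 0.0431]
tcp_rot: [0.0, 1.0, 0.009, -0.0]
force: [0.6, 0.5, 0.7]
width: 0.0914
grip_force: 0.0
```

drive_tool:
  linear:
    - [0, 0, 0]
    - [0, 0, 0]
    - [0, 0, 0]
    - [0, 0, 0]
    - [0, 0, 0]
    - [0, 0, 0]
    - [0, 0, 0]
  delta_rot:
    - [0, 0, 0]
    - [0, 0, 0]
    - [0, 0, 0]
    - [0, 0, 0]
    - [0, 0, 0]
    - [0, 0, 0]
    - [0, 0, 0]
  grip: 0.1

```text
clock: 5.88
position: [0.4755, 0.2488, 0.042]
tcp_rot: [-0.0, 1.0, 0.01, 0.0]
force: [-0.1, -1.1, -0.4]
width: 0.0473
grip_force: 0.0
```

drive_tool:
  linear:
    - [0, 0, 0]
    - [0, 0, 0]
    - [0, 0, 0]
    - [0, 0, 0]
    - [0, 0, 0]
    - [0, 0, 0]
    - [0, 0, 0]
  delta_rot:
    - [0, 0, 0]
    - [0, 0, 0]
    - [0, 0, 0]
    - [0, 0, 0]
    - [0, 0, 0]
    - [0, 0, 0]
    - [0, 0, 0]
  grip: 0

```text
clock: 6.47
position: [0.4754, 0.2488, 0.0419]
tcp_rot: [0.0, 1.0, 0.01, -0.0]
force: [0.5, 0.8, -2.2]
width: 0.0235
grip_force: 30.0
```

drive_tool:
  linear:
    - [0, 0, -0.2]
    - [0, 0, -0.5]
    - [0, 0, -0.8]
    - [0, 0, -1]
    - [0, 0, -1]
  delta_rot:
    - [0, 0, 0]
    - [0, 0, 0]
    - [0, 0, 0]
    - [0, 0, 0]
    - [0, 0, 0]

```text
clock: 6.88
position: [0.4772, 0.2496, 0.1457]
tcp_rot: [-0.001, 1.0, 0.01, 0.003]
force: [2.3, 0.3, -1.1]
width: 0.0243
grip_force: 30.0
```

drive_tool:
  linear:
    - [0, 0.2, -0.2]
    - [0, 0.5, -0.5]
    - [0, 0.8, -0.7]
    - [0, 1, -0.7]
    - [0, 1, -0.7]
  delta_rot:
    - [0, 0, 0]
    - [0, 0, 0]
    - [0, 0, 0]
    - [0, 0, 0]
    - [0, 0, 0]

```text
clock: 7.3
position: [0.4777, 0.1459, 0.2125]
tcp_rot: [0.0, 1.0, 0.009, 0.001]
force: [-0.6, -0.1, -1.3]
width: 0.0238
grip_force: 30.0
```

drive_tool:
  linear:
    - [0, 0.3, 0]
    - [0, 0.6, 0]
    - [0, 0.9, 0]
    - [0, 1, 0]
  delta_rot:
    - [0, 0, 0]
    - [0, 0, 0]
    - [0, 0, 0]
    - [0, 0, 0]

```text
clock: 7.63
position: [0.479, 0.0464, 0.2111]
tcp_rot: [0.0, 1.0, 0.009, -0.001]
force: [0.2, 1.1, -2.5]
width: 0.0234
grip_force: 30.0
```

drive_tool:
  linear:
    - [0.1, 0.3, 0]
    - [0.2, 0.6, 0]
    - [0.4, 0.9, 0]
    - [0.5, 1, 0]
    - [0.5, 1, 0]
  delta_rot:
    - [0, 0, 0]
    - [0, 0, 0]
    - [0, 0, 0]
    - [0, 0, 0]
    - [0, 0, 0]

```text
clock: 8.05
position: [0.5333, -0.0522, 0.211]
tcp_rot: [0.0, 1.0, 0.009, 0.0]
force: [-0.7, 1.3, -2.0]
width: 0.0238
grip_force: 30.0
```

```bash
cat >> h.py <<'E'
Wm=np.array([.587,-.0697,.0853]); Mx=R.from_euler('ZY',[0.8,-25],degrees=True)
def goal(h,psi=0,off=(0,0)):
    """tool pose with head foot h above rim, TCP .042 above foot, yaw psi deg about drive z"""
    p=Wm+Mx.apply([off[0],off[1],h+.042]); return p, Mx*R.from_euler('z',psi,degrees=True)*R.from_euler('x',180,degrees=True)
def delta(p,Rt):
    p0,R0=T(); return (R0.inv().apply(p-p0)*10).round(3), ((R0.inv()*Rt).as_rotvec()/np.radians(45)).round(3)
def inhead():
    p,q=T(); l=Mx.inv().apply(p-Wm); a=(Mx.inv()*q*R.from_euler('x',180,degrees=True)).as_rotvec(degrees=True)
    s=r.get_state(); return 'foot rel rim mm',((l-[0,0,.042])*1e3).round(2),'rot deg',a.round(2),'F drive axes',Mx.inv().apply(s['force']).round(1),'tau',Mx.inv().apply(s['ft_torque']).round(2)
E
python3 -c "
from h import *
print(r.get_state()['q'].round(3)); print(goal(.04,-2)[0]); print(delta(*goal(.04,-2))); print(inhead())"
```

```text
[-0.209  0.387  1.588 -0.     1.166  1.345]
[ 0.55234868 -0.07018386  0.15961724]
(array([0.187, 0.183, 0.514]), array([0.009, 0.555, 0.048]))
('foot rel rim mm', array([ 4.71, 18.24, 94.54]), 'rot deg', array([2.000e-02, 2.497e+01, 1.900e-01]), 'F drive axes', array([-1.5,  1.3, -1.5]), 'tau', array([ 0.02,  0.09, -0.04]))
```

drive_tool:
  linear:
    - [0.05, 0.04, 0]
    - [0.1, 0.08, 0.1]
    - [0.15, 0.13, 0.3]
    - [0.19, 0.18, 0.5]
    - [0.19, 0.18, 0.5]
    - [0.19, 0.18, 0.5]
  delta_rot:
    - [0, 0.15, 0.01]
    - [0, 0.3, 0.02]
    - [0, 0.45, 0.04]
    - [0.01, 0.555, 0.048]
    - [0.01, 0.555, 0.048]
    - [0.01, 0.555, 0.048]

```text
clock: 8.55
position: [0.5477, -0.0669, 0.1592]
tcp_rot: [-0.007, 0.977, -0.01, 0.214]
force: [-0.7, 0.3, -1.4]
width: 0.0239
grip_force: 30.0
```

Run:
```python
from h import *
a=cap('scene');b=cap('top'); print(inhead())
cv2.imwrite('pics/e2.png',np.hstack([cv2.resize(a['img'][130:220,210:330,::-1],(400,300),interpolation=2),cv2.resize(b['img'][135:225,240:360,::-1],(400,300),interpolation=2)]))
P=cloud(a);hsv=cv2.cvtColor(a['img'],cv2.COLOR_RGB2HSV)
m=(hsv[...,0]>100)&(hsv[...,0]<130)&(hsv[...,1]>110)&(np.linalg.norm(P-T()[0],axis=-1)<.1)
L=Mx.inv().apply(P[m]-Wm); 
print(m.sum(),L.min(0),L.max(0),np.median(L,0)); L=L[abs(L[:,2]-np.median(L[:,2]))<.006]
print(cv2.minEnclosingCircle(L[:,:2].astype(np.float32)))
```

```text
('foot rel rim mm', array([-0.93,  3.14, 42.58]), 'rot deg', array([ 0.17,  0.16, -1.91]), 'F drive axes', array([ 0.1, -0.6, -1.4]), 'tau', array([ 0.01,  0.38, -0.02]))
160 [-0.04645334 -0.03545577  0.05730877] [0.04172388 0.05054965 0.0726815 ] [-0.01700212  0.02777189  0.06651678]
((-0.003481250023469329, 0.0075797466561198235), 0.04539930820465088)
```

View pics/e2.png

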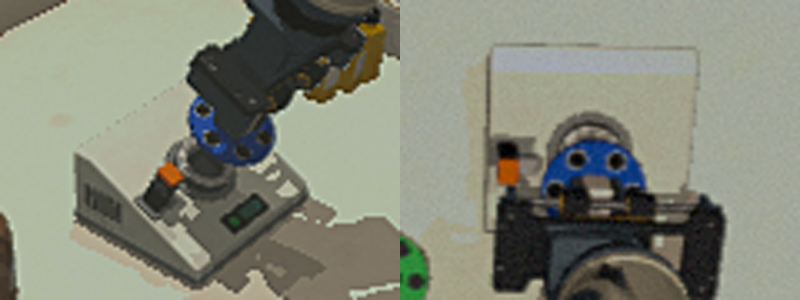

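The head hangs tilted, square over the drive (left panel: disc (232,130), drive (205,165)). The catch at (160,185) is clear.

drive_tool:
  linear:
    - [0.01, 0.03, 0.1]
    - [0.01, 0.03, 0.25]
    - [0.01, 0.03, 0.36]
    - [0.01, 0.03, 0.36]
    - [0.01, 0.03, 0.36]
  delta_rot:
    - [0, 0, 0]
    - [0, 0, 0]
    - [0, 0, 0]
    - [0, 0, 0]
    - [0, 0, 0]

```text
clock: 9.07
position: [0.567, -0.0701, 0.1291]
tcp_rot: [-0.006, 0.976, -0.009, 0.216]
force: [-0.1, -0.3, -1.7]
width: 0.0239
grip_force: 30.0
```

```bash
python3 -c "
from h import *
print(inhead(),delta(*goal(-.006,-2)))"
```

```text
('foot rel rim mm', array([ 0.35, -0.15,  6.15]), 'rot deg', array([ 0.16,  0.1 , -1.87]), 'F drive axes', array([-0.8, -0.3, -1.5]), 'tau', array([ 0.02,  0.43, -0.  ])) (array([-0.003, -0.001,  0.122]), array([-0.003,  0.002,  0.003]))
```

Lowering in small steps.

drive_tool:
  linear:
    - [0, 0, 0.03]
    - [0, 0, 0.06]
    - [0, 0, 0.09]
    - [0, 0, 0.12]
    - [0, 0, 0.12]
  delta_rot:
    - [0, 0, 0]
    - [0, 0, 0]
    - [0, 0, 0]
    - [0, 0, 0]
    - [0, 0, 0]

```text
clock: 9.48
position: [0.5719, -0.0704, 0.1184]
tcp_rot: [-0.006, 0.976, -0.009, 0.216]
force: [-0.2, 0.3, -1.7]
width: 0.0238
grip_force: 30.0
```

```bash
python3 -c "
from h import *
print(inhead())"
```

```text
('foot rel rim mm', array([ 0.28, -0.49, -5.58]), 'rot deg', array([ 0.11,  0.04, -1.9 ]), 'F drive axes', array([-0.9,  0.3, -1.4]), 'tau', array([0.03, 0.42, 0.03]))
```

drive_tool:
  linear:
    - [0, 0, 0.01]
    - [0, 0, 0.02]
    - [0, 0, 0.03]
    - [0, 0, 0.04]
    - [0, 0, 0.05]
    - [0, 0, 0.05]
  delta_rot:
    - [0, 0, 0]
    - [0, 0, 0]
    - [0, 0, 0]
    - [0, 0, 0]
    - [0, 0, 0]
    - [0, 0, 0]

```text
clock: 9.98
position: [0.5739, -0.0704, 0.1141]
tcp_rot: [-0.006, 0.976, -0.009, 0.216]
force: [0.3, 0.8, -2.2]
width: 0.024
grip_force: 30.0
```

```bash
python3 -c "
from h import *
print(inhead())"
```

```text
('foot rel rim mm', array([  0.33,  -0.48, -10.38]), 'rot deg', array([ 0.11,  0.03, -1.9 ]), 'F drive axes', array([-0.6,  0.8, -2.2]), 'tau', array([-0.04,  0.39, -0.07]))
```

drive_tool:
  linear:
    - [0, 0, 0.01]
    - [0, 0, 0.02]
    - [0, 0, 0.03]
    - [0, 0, 0.04]
    - [0, 0, 0.04]
  delta_rot:
    - [0, 0, 0]
    - [0, 0, 0]
    - [0, 0, 0]
    - [0, 0, 0]
    - [0, 0, 0]

```text
clock: 10.4
position: [0.5756, -0.0703, 0.1104]
tcp_rot: [-0.006, 0.976, -0.009, 0.216]
force: [-0.2, 0.8, -1.0]
width: 0.0241
grip_force: 30.0
```

```bash
python3 -c "
from h import *
print(inhead())"
```

```text
('foot rel rim mm', array([  0.33,  -0.49, -14.41]), 'rot deg', array([ 0.11,  0.03, -1.9 ]), 'F drive axes', array([-0.6,  0.8, -0.9]), 'tau', array([ 0.02,  0.4 , -0.01]))
```

It is in the square already. Continuing to seat it.

drive_tool:
  linear:
    - [0, 0, 0.01]
    - [0, 0, 0.02]
    - [0, 0, 0.03]
    - [0, 0, 0.03]
  delta_rot:
    - [0, 0, 0]
    - [0, 0, 0]
    - [0, 0, 0]
    - [0, 0, 0]

```text
clock: 10.73
position: [0.5769, -0.0703, 0.1077]
tcp_rot: [-0.006, 0.976, -0.009, 0.216]
force: [-0.5, -0.4, -2.4]
width: 0.0239
grip_force: 30.0
```

```bash
python3 -c "
from h import *
print(inhead())"
```

```text
('foot rel rim mm', array([  0.35,  -0.48, -17.41]), 'rot deg', array([ 0.11,  0.03, -1.9 ]), 'F drive axes', array([-1.4, -0.4, -2. ]), 'tau', array([-0.  ,  0.45,  0.03]))
```

drive_tool:
  linear:
    - [0, 0, 0.005]
    - [0, 0, 0.01]
    - [0, 0, 0.01]
  delta_rot:
    - [0, 0, 0]
    - [0, 0, 0]
    - [0, 0, 0]

```text
clock: 10.98
position: [0.5773, -0.0703, 0.107]
tcp_rot: [-0.006, 0.976, -0.009, 0.216]
force: [0.2, -0.0, -1.5]
width: 0.0243
grip_force: 30.0
```

drive_tool:
  linear:
    - [0, 0, 0.005]
    - [0, 0, 0.01]
    - [0, 0, 0.01]
  delta_rot:
    - [0, 0, 0]
    - [0, 0, 0]
    - [0, 0, 0]

```text
clock: 11.23
position: [0.5774, -0.0703, 0.1068]
tcp_rot: [-0.006, 0.976, -0.009, 0.217]
force: [-11.9, -1.4, 18.9]
width: 0.024
grip_force: 30.0
```

```bash
python3 -c "
from h import *
print(inhead())"
```

```text
('foot rel rim mm', array([  0.4 ,  -0.43, -18.45]), 'rot deg', array([ 0.1 , -0.02, -1.89]), 'F drive axes', array([-2.8, -1.2, 22.2]), 'tau', array([-0.29,  0.82,  0.  ]))
```

drive_tool:
  linear:
    - [0, 0, -0.005]
    - [0, 0, -0.005]
    - [0, 0, -0.005]
    - [0, 0, -0.005]
    - [0, 0, -0.005]
  delta_rot:
    - [0, 0, 0]
    - [0, 0, 0]
    - [0, 0, 0]
    - [0, 0, 0]
    - [0, 0, 0]
  grip: 0.42

```text
clock: 11.65
position: [0.5776, -0.0703, 0.1065]
tcp_rot: [-0.006, 0.976, -0.009, 0.216]
force: [-0.2, 0.5, 0.2]
width: 0.0382
grip_force: 0.0
```

drive_tool:
  linear:
    - [0, 0, -0.1]
    - [0, 0, -0.3]
    - [0, 0, -0.6]
    - [0, 0, -0.9]
    - [0, 0, -0.9]
  delta_rot:
    - [0, 0, 0]
    - [0, 0, 0]
    - [0, 0, 0]
    - [0, 0, 0]
    - [0, 0, 0]

```text
clock: 12.07
position: [0.5388, -0.0714, 0.1927]
tcp_rot: [-0.005, 0.976, -0.009, 0.218]
force: [1.2, 0.2, 0.8]
width: 0.0383
grip_force: 0.0
```

Run:
```python
from h import *
print(inhead(),r.get_state()['width'])
a=cap('scene')
save(a,'pics/f.png',(220,140,320,220),6)
P=cloud(a);hsv=cv2.cvtColor(a['img'],cv2.COLOR_RGB2HSV)
m=(hsv[...,0]>100)&(hsv[...,0]<130)&(hsv[...,1]>110)&(np.linalg.norm(P-Wm,axis=-1)<.08)
L=Mx.inv().apply(P[m]-[ 0.5888,-0.0675,0.0849]); print(m.sum(),np.median(L,0),L.min(0),L.max(0))
A=np.c_[L[:,:2],np.ones(len(L))]; print(np.linalg.lstsq(A,L[:,2],rcond=None)[0])
```

```text
('foot rel rim mm', array([ 1.68, -0.99, 75.66]), 'rot deg', array([ 0.  , -0.21, -1.87]), 'F drive axes', array([1.4, 0.2, 0.2]), 'tau', array([-0.04,  0.21,  0.02])) 0.038347736091685077
202 [-0.00963042  0.01159738  0.00766789] [-0.04467898 -0.0450534  -0.01951548] [0.04504021 0.05232276 0.02266458]
[-0.02195066 -0.00855537  0.00767655]
```

View pics/f.png

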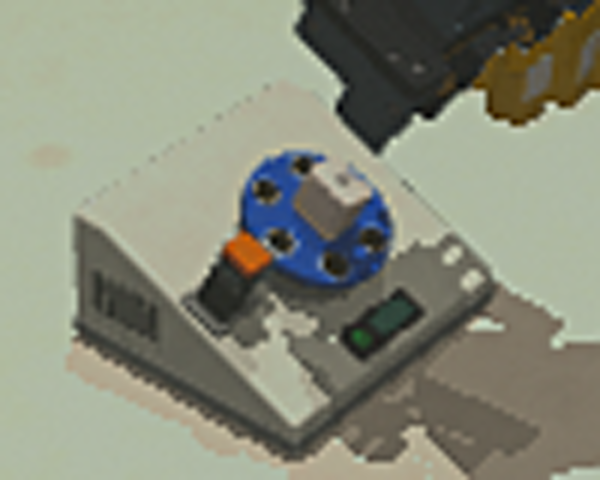

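The disc lies flush: its top is 7.7 mm above the rim plane, against an expected 8. Now I move to the catch with the fingers shut.

drive_tool:
  linear:
    - [0, -0.3, 0]
    - [0, -0.6, 0]
    - [0, -0.9, 0]
    - [0, -1, 0]
  delta_rot:
    - [0, 0, -0.042]
    - [0, 0, -0.042]
    - [0, 0, -0.042]
    - [0, 0, -0.042]
  grip: 0

```text
clock: 12.45
position: [0.5405, 0.0316, 0.1893]
tcp_rot: [-0.003, 0.976, 0.007, 0.216]
force: [-0.7, -0.2, 0.5]
width: 0.0148
grip_force: 0.0
```

drive_tool:
  linear:
    - [0, -0.2, 0]
    - [0, -0.22, 0]
    - [0, -0.22, 0]
    - [0, -0.22, 0]
  delta_rot:
    - [0, 0, 0]
    - [0, 0, 0]
    - [0, 0, 0]
    - [0, 0, 0]

```text
clock: 12.78
position: [0.5406, 0.0509, 0.1893]
tcp_rot: [-0.002, 0.976, 0.007, 0.216]
force: [0.7, 0.1, 0.4]
width: 0.0002
grip_force: 0.0
```

```bash
python3 -c "
from h import *
print(inhead(),r.get_state()['width']); print(delta(*goal(-.010,0,(0,.12))))"
```

```text
('foot rel rim mm', array([  3.43, 121.23,  71.2 ]), 'rot deg', array([0.12, 0.06, 0.03]), 'F drive axes', array([0.8, 0.1, 0.1]), 'tau', array([-0.02,  0.32,  0.04])) 0.00023762810077311412
(array([-0.033,  0.014,  0.812]), array([-0.003,  0.001,  0.001]))
```

drive_tool:
  linear:
    - [-0.01, 0, 0.3]
    - [-0.03, 0, 0.6]
    - [-0.03, 0, 0.81]
    - [-0.03, 0, 0.81]
    - [-0.03, 0, 0.81]
  delta_rot:
    - [0, 0, 0]
    - [0, 0, 0]
    - [0, 0, 0]
    - [0, 0, 0]
    - [0, 0, 0]

```text
clock: 13.2
position: [0.5716, 0.0507, 0.1142]
tcp_rot: [-0.002, 0.977, 0.006, 0.215]
force: [0.1, -0.4, 0.0]
width: 0.0005
grip_force: 0.0
```

drive_tool:
  linear:
    - [0, 0.05, 0]
    - [0, 0.1, 0]
    - [0, 0.15, 0]
    - [0, 0.17, 0]
    - [0, 0.19, 0]
    - [0, 0.21, 0]
    - [0, 0.21, 0]
  delta_rot:
    - [0, 0, 0]
    - [0, 0, 0]
    - [0, 0, 0]
    - [0, 0, 0]
    - [0, 0, 0]
    - [0, 0, 0]
    - [0, 0, 0]

```text
clock: 13.78
position: [0.5726, 0.0303, 0.1156]
tcp_rot: [-0.002, 0.976, 0.007, 0.217]
force: [-0.3, 0.1, -0.2]
width: 0.0006
grip_force: 0.0
```

```bash
python3 -c "
from h import *
print(inhead())"
```

```text
('foot rel rim mm', array([  1.01, 100.16,  -9.02]), 'rot deg', array([ 0.1 , -0.02, -0.02]), 'F drive axes', array([-0.3,  0.2, -0.1]), 'tau', array([-0.  ,  0.24,  0.02]))
```

drive_tool:
  linear:
    - [0, 0.02, 0]
    - [0, 0.04, 0]
    - [0, 0.06, 0]
    - [0, 0.08, 0]
    - [0, 0.1, 0]
    - [0, 0.12, 0]
    - [0, 0.12, 0]
  delta_rot:
    - [0, 0, 0]
    - [0, 0, 0]
    - [0, 0, 0]
    - [0, 0, 0]
    - [0, 0, 0]
    - [0, 0, 0]
    - [0, 0, 0]

```text
clock: 14.37
position: [0.5727, 0.0182, 0.1149]
tcp_rot: [-0.002, 0.976, 0.007, 0.216]
force: [-0.0, -0.7, -0.1]
width: 0.0006
grip_force: 0.2
```

drive_tool:
  linear:
    - [0, 0.01, 0]
    - [0, 0.02, 0]
    - [0, 0.03, 0]
    - [0, 0.04, 0]
    - [0, 0.04, 0]
  delta_rot:
    - [0, 0, 0]
    - [0, 0, 0]
    - [0, 0, 0]
    - [0, 0, 0]
    - [0, 0, 0]

```text
clock: 14.78
position: [0.5727, 0.0144, 0.1149]
tcp_rot: [-0.002, 0.976, 0.007, 0.216]
force: [-1.1, 1.3, 0.3]
width: 0.0
grip_force: 0.6
```

```bash
python3 -c "
from h import *
print(inhead()); a=cap('scene'); save(a,'pics/g.png',(220,140,320,220),6)"
```

```text
('foot rel rim mm', array([ 0.61, 84.33, -9.59]), 'rot deg', array([ 0.11,  0.03, -0.01]), 'F drive axes', array([-0.9,  1.3,  0.7]), 'tau', array([0.25, 0.29, 0.01]))
```

View pics/g.png

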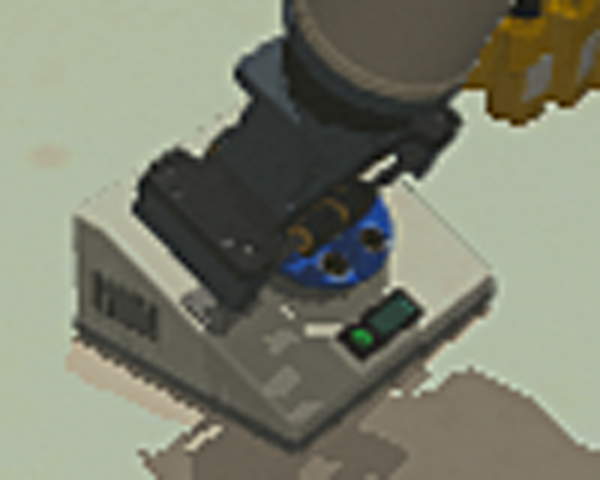

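Contact has begun, and the gripper hides the catch in the picture. I keep pushing until the stop is felt.

drive_tool:
  linear:
    - [0, 0.01, 0]
    - [0, 0.02, 0]
    - [0, 0.03, 0]
    - [0, 0.04, 0]
    - [0, 0.04, 0]
  delta_rot:
    - [0, 0, 0]
    - [0, 0, 0]
    - [0, 0, 0]
    - [0, 0, 0]
    - [0, 0, 0]

```text
clock: 15.25
position: [0.5728, 0.0104, 0.115]
tcp_rot: [-0.002, 0.976, 0.007, 0.216]
force: [-0.4, 1.2, 0.7]
width: 0.0006
grip_force: 0.6
```

```bash
python3 -c "
from h import *
print(inhead())"
```

```text
('foot rel rim mm', array([ 0.66, 80.28, -9.59]), 'rot deg', array([ 0.11,  0.03, -0.01]), 'F drive axes', array([-0.1,  1.2,  0.7]), 'tau', array([ 0.18,  0.31, -0.08]))
```

drive_tool:
  linear:
    - [0, 0.01, 0]
    - [0, 0.02, 0]
    - [0, 0.03, 0]
    - [0, 0.03, 0]
  delta_rot:
    - [0, 0, 0]
    - [0, 0, 0]
    - [0, 0, 0]
    - [0, 0, 0]

```text
clock: 15.58
position: [0.5727, 0.0081, 0.115]
tcp_rot: [-0.003, 0.976, 0.007, 0.216]
force: [0.3, 13.1, 2.0]
width: 0.0005
grip_force: 6.3
```

drive_tool:
  linear:
    - [0, 0.01, 0]
    - [0, 0.02, 0]
    - [0, 0.02, 0]
  delta_rot:
    - [0, 0, 0]
    - [0, 0, 0]
    - [0, 0, 0]

```text
clock: 15.83
position: [0.5725, 0.0076, 0.1151]
tcp_rot: [-0.004, 0.976, 0.008, 0.216]
force: [1.6, 35.8, 5.3]
width: 0.0006
grip_force: 18.0
```

```bash
python3 -c "
from h import *
print(inhead())"
```

```text
('foot rel rim mm', array([ 0.46, 77.49, -9.36]), 'rot deg', array([0.25, 0.07, 0.04]), 'F drive axes', array([ 4.1, 35.8,  3.9]), 'tau', array([ 6.3 , -0.53,  0.06]))
```

The stop is felt (36 N). I retreat the way I came, then go up.

drive_tool:
  linear:
    - [0, -0.1, 0]
    - [0, -0.3, 0]
    - [0, -0.35, 0]
    - [0, -0.35, -0.2]
    - [0, -0.35, -0.5]
    - [0, -0.35, -0.8]
    - [0, -0.35, -1]
    - [0, -0.35, -1]
  delta_rot:
    - [0, 0, 0]
    - [0, 0, 0]
    - [0, 0, 0]
    - [0, 0, 0]
    - [0, 0, 0]
    - [0, 0, 0]
    - [0, 0, 0]
    - [0, 0, 0]

```text
clock: 16.5
position: [0.5302, 0.0397, 0.2092]
tcp_rot: [-0.002, 0.976, 0.007, 0.218]
force: [1.2, -0.5, 0.7]
width: 0.0002
grip_force: 0.0
```

drive_tool:
  linear:
    - [0, 0, -0.3]
    - [0, 0, -0.6]
    - [0, 0, -0.8]
    - [0, 0, -0.8]
    - [0, 0, -0.8]
  delta_rot:
    - [0, 0, 0]
    - [0, 0, 0]
    - [0, 0, 0]
    - [0, 0, 0]
    - [0, 0, 0]

```text
clock: 16.92
position: [0.4968, 0.039, 0.2788]
tcp_rot: [-0.002, 0.976, 0.007, 0.217]
force: [-0.3, -0.3, 0.8]
width: 0.0003
grip_force: 0.0
```

Run:
```python
from h import *
a=cap('scene'); save(a,'pics/i.png',(215,130,325,218),6); print(r.get_state()['clock'],r.get_state()['position'])
P=cloud(a);hsv=cv2.cvtColor(a['img'],cv2.COLOR_RGB2HSV); L=Mx.inv().apply((P-[.5888,-.0675,.0849]).reshape(-1,3)).reshape(P.shape)
o=(hsv[...,0]<18)&(hsv[...,1]>150)&(np.linalg.norm(L-[0,.07,.035],axis=-1)<.03); print('orange',o.sum(),np.nanmean(L[o],0))
m=(hsv[...,0]>100)&(hsv[...,0]<130)&(hsv[...,1]>110)&(np.linalg.norm(P-Wm,axis=-1)<.08); print('disc',np.median(L[m],0))
```

```text
16.9667 [0.49656335 0.03906882 0.27780128]
orange 34 [-0.00048094  0.06014774  0.0351945 ]
disc [-0.01229987  0.00926627  0.00779537]
```

View pics/i.png

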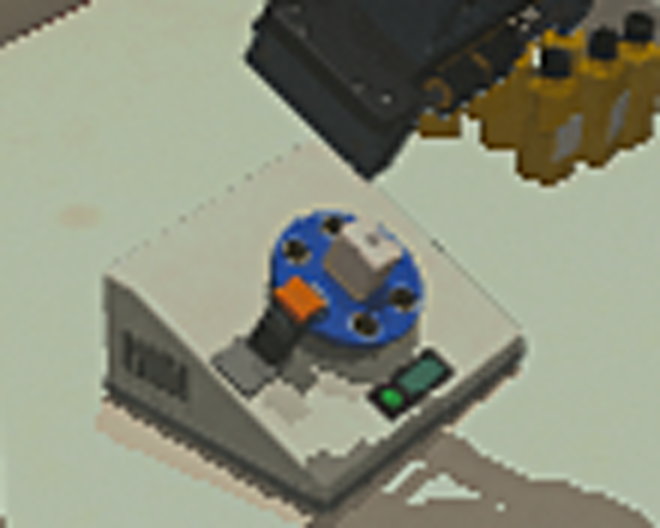

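The catch lies over the disc: orange top at (300,297), moved in by 18 mm and at its stop. The disc is still flush (7.8 mm). Handing in.

```bash
python3 -c "
from h import *
print(close_job())"
```

```text
the job is handed in; nothing more can be done
None
```

The job is handed in: the blue tube head is seated flush on the drive, the catch is pushed in to its stop over the disc, and the arm is clear; it never went near the bottle, jar or beaker.

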